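Close the sample-box lid without a bang

TASK

A freshly glued wooden sample cures in the open box, so its lid must not bang shut. Push the leaning lid over with a fingertip from behind until it starts to fall, catch it on the way down with a finger under its lip, well before it shuts, and lower it slowly until fully shut (only about the last centimetre may it drop by itself). Do not pinch or grip the lid; leave the sample, the wedge, the glue bottle and the mug where they are, and finish clear of everything.

Things in the scene. Friction and masses are not known exactly. Their poses are not given: they have to be found in the camera images.
- sample_box: Open grey sheet-metal box fixed to the bed, 140 (x) x 180 (y) x 75 mm high, low foot flanges at its y ends. Origin: centre of its underside. It stands turned: hinge on the robot's right, lid's lip on the left; its x axis points from lip side to hinge side (about world -y), its y axis away from the robot, z up. Hinge axis along its y at x = +70 mm, z = 75 mm
- lid (a joint): Angle of the aluminium lid, rad: 0 shut (level), 1.57 upright, stop at 1.9, leaning to the right, where it rests at the start. Past upright it falls to the left by itself, slowed by a damper: about 0.75 rad/s x cos(angle), some 2.5 s from 1.45 to 0.6; too fast to let it shut. Light to push (under 3 N); bears on a finger under the lip with about 2 N
- lid_lip (a point): Middle of the lid's free edge, on the underside. The lid is 190 mm wide, 5 mm thick, 165 mm from hinge to free edge (a rolled bead 8 mm thick); its underside lies in the plane through the hinge axis. Shut, this lip juts out 25 mm beyond the box's left wall at height 75 mm, so that a finger fits under it
- sample_mid (a point): Glued light wooden finger-joint block, 60 x 133 x 26 mm, lying in the box, at its centre; leave alone
- wedge_mid (a point): Small loose wooden wedge, 30 x 100 x 20 mm, lying on the bed to the left of the box, near its middle; leave alone
- bottle_mid (a point): White glue bottle with red nozzle, 62 mm diameter, 205 mm high, standing behind the box on the hinge side; point on its axis 100 mm above its foot; leave alone
- mug_mid (a point): White mug, 92 mm diameter, 95 mm high, with a handle, standing to the left of the box; point on its body's axis, half-way up; leave alone

How it is judged (in metres and radians):
On the way, in this order (a step that is already met when the one before it is completed fails the run):
1. the lid has been pushed over its balance point and is coming down (value of joint lid below 1.5 rad), for 0.1 s.
2. the lid is caught: between 0.8 and 0.3 rad a finger bears it and it comes down slower than 0.4 rad/s, for 0.2 s (value of joint lid between 0.3 and 0.8 rad and velocity of joint lid above -0.4 rad/s and contact force between the fingers and lid above 0.1 N), for 0.2 s.
3. the lid is shut (value of joint lid below 0.03 rad), for 0.2 s.
At the end, for the whole second after the job is handed in: The lid is shut (under 0.03 rad); the sample has moved less than 10 mm, and the wedge, bottle and mug less than 20 mm (value of joint lid below 0.03 rad and distance of sample_mid from where it was at the start of the episode below 0.01 m and distance of each of wedge_mid, bottle_mid, mug_mid from where it was at the start of the episode below 0.02 m); the robot touches nothing.
It fails at once if the lid drops: faster than 0.55 rad/s below 0.3 rad, the last centimetre (0.08 rad) excepted (value of joint lid between 0.08 and 0.3 rad and velocity of joint lid below -0.55 rad/s).
It fails at once if the lid is pinched or pressed hard: more than 20 N from the fingers (contact force between the fingers and lid above 20 N).
It fails at once if the sample is disturbed (distance of sample_mid from where it was at the start of the episode above 0.01 m).
It fails at once if the wedge, bottle or mug is disturbed or lifted (distance of any of wedge_mid, bottle_mid, mug_mid from where it was at the start of the episode above 0.02 m).
It also fails if it takes over 48 s, if anything falls off the work surface, if the arm or the gripper's body presses on something with over 40 N, if the wrist force passes 120 N, or if a joint passes its speed limit or range.

ROBOT

A 6-joint arm with a two-finger parallel gripper is mounted at the origin on a cart in front of the work surface, level with it; the furniture and walls round the work are solid. World frame = base frame: x ahead of the robot, y to its left, z up, the work surface at z = 0. Lengths are in m, angles in degrees, forces in N, time in s.
With the tool pointing down it reaches from about 0.3 to 0.75 m from the base axis. Payload 8.5 kg.
Tool frame: the origin (TCP) lies at the very end of the fingers, on their centre line; the grasp point (between the pads) lies 19 mm behind it; z points along the fingers, y is the direction in which the jaws open and shut (so a half turn about z gives the same grasp; the last joint's range is limited). The gripper opens to 85 mm and grips with 20 to 120 N. Pads are 22 mm wide; open, the fingers measure 114 mm over their backs; the gripper's body (76 mm by 85 mm) begins 54 mm behind the grasp point. The pads swing forward as they close: fully open they stand 13 mm farther back than shut.
Start: joints at [53.955, 21.807, 74.336, -0, 83.858, -12.336], TCP at [0.221, 0.504, 0.192] pointing down, gripper open.
Joint ranges: [-178.18, 178.18], [-50.72, 133.34], [12.68, 142.11], [-81.47, 261.47], [9.98, 163.14], [-165.26, 165.26]. Speed limits (degrees/s): [136.94, 136.94, 180, 180, 180, 180].

INTERFACE

Orientations are given as a 3x3 rotation matrix whose columns are the frame's x, y, z axes.
In Python, from rig import env, vision, close_job, spotter gives the robot as it stands. The module is installed in compiled form; this text tells all that it offers.
- The arm moves only by the tool jog_arm, never from a script. Its argument "plan" is a list that holds one entry, the list of rows, each a list of 6 numbers: the shift along the tool's x, y, z in units of 40 mm (1.0 is 40 mm), then the turn, a rotation vector about the tool's x, y, z in units of 0.15 rad (1.0 is 0.15 rad). A call has 1 to 10 rows; each row shifts and turns the commanded pose from where the row before left it, along the tool's axes as they then stand; what a row does not reach is not made up. A row lasts 1/10 s, in which the tool goes at most 50 mm and 8.59 degrees, less where a joint would pass 70% of its speed; a pose out of reach is approached as far as the arm can. A call with a number of a shift or a turn outside -1 to 1 is refused whole. A call with a gripper value outside its range is refused whole. "grip" is the opening, from -1 (shut) to 1 (fully open), set as the call begins (left out, the last holds). The fingers move at their own pace and stop on an object; "squeeze" is the grip in N (left out, the last holds). Time passes only in rows, so rows that do not move let the fingers close. It gives the time, the measured TCP pose, the force and the opening at its end, in the units of the state.
- env.observe(): the state, without advancing time (a new reading comes with each control period).
- vision.get_image(name): name is "scene" or "top" or "wrist"; returns (picture, depth): 420x560x3 uint8, red, green, blue; 420x560 float32, m along the optical axis (not along the pixel's ray), 0 where there is no reading.
- vision.camera_info(name): a dict with "fx", "fy", "cx", "cy" (pixels), "rvec" (rotation vector, rad) and "tvec" (3), from world to camera coordinates, as OpenCV has them. Camera axes: x right, y down, z forward; pixel columns grow to the right and rows downward; lengths in m; the calibration is good to about 2 mm. A picture is of the moment at which its call begins: read the wrist's pose just before it. camera_info takes no time and is no camera call; for the wrist camera it gives the pose at the moment of the call.
- close_job(): hands the job in, once; it reports no verdict.
Trained networks look in the newest picture that a camera, given by its name, has taken for a name from the list of things; names that differ only in an ending like _2 or _b are one class to them, and where a whole thing is asked for, a point or a joint stands for the part that bears it (a point fixed in the world has none). Each returns a list of dicts, best first, with "score" (0 to 1); they miss things now and then, are a little off and sometimes report something else, mostly with a low value. They report only what shows in the picture. A call takes as long as a camera call.
- spotter.trace(camera, query): "pixels" (420x560 bool, what is visible of it) and "rect" ([left, top, right, bottom] in pixels, round what is visible of it).
The state is a dict: "time_s": time; "q": joint angles; "qvel": joint speeds; "joint_efforts": joint torques, N m; "position": TCP position; "tool_rot": TCP orientation; "ft_force": force on the tool from outside, world axes, zero at the start; "wrist_torque": the same for the moment, N m; "grip_width": finger opening in m.
Only numpy, scipy, OpenCV 4.12 (cv2) and the standard library are available. Lean on these libraries where they do the work, as an engineer would, in place of code of your own. Each camera call takes 0.05 s, during which the arm holds its last target.

## Working session

There is one attempt and no reset: what is moved stays moved. The work goes in short steps, Python scripts to look and compute and a tool call to move; the robot and the scene stay as the last step left them, time stands still between calls to the robot, and variables do not carry over. Pictures are saved under pics/ and viewed, and the job is handed in when it is done.

Besides the shell and the picture viewer there is one more tool, called after ">>>" by a JSON object that holds its "method" and its "body", one argument or row to a line. jog_arm: Moves the arm, as the interface text tells. Its arguments: {"type":"object","properties":{"plan":{"type":"array"},"grip":{"type":"number"},"squeeze":{"type":"number"}},"required":["plan"]}

```bash
mkdir -p pics
cat > h.py <<'E'
import numpy as np, cv2
from rig import env, vision, close_job, spotter
def pose(n):
    c=vision.camera_info(n); R=cv2.Rodrigues(np.array(c['rvec'],float))[0]; return c,R,np.array(c['tvec'],float).ravel()
def cloud(n,d):
    c,R,t=pose(n); v,u=np.mgrid[:d.shape[0],:d.shape[1]]
    P=np.stack([(u-c['cx'])/c['fx']*d,(v-c['cy'])/c['fy']*d,d],-1)
    return (P-t)@R
E
python3 - <<'E'
from h import *
for n in ['scene','top']:
    im,d=vision.get_image(n); cv2.imwrite(f'pics/{n}0.png',im[...,::-1]); np.save(f'pics/{n}0.npy',d)
    W=cloud(n,d)
    c,R,t=pose(n); print(n,'cam',-R.T@t, R[2])
    for q in ['sample_box','lid','sample_mid','wedge_mid','bottle_mid','mug_mid']:
        for r in spotter.trace(n,q)[:2]:
            m=r['pixels']&(d>0); p=W[m]
            print(n,q,round(r['score'],2),np.round(r['rect']),m.sum(),np.percentile(p,[2,50,98],axis=0).round(3).tolist() if m.sum() else None)
s=env.observe(); print(s)
E
```

```text
scene cam [0.29061506 0.53179149 0.75128969] [ 0.37804913 -0.53937539 -0.75243142]
scene sample_box 0.6 [259. 110. 406. 290.] 13282 [[0.441, -0.094, 0.002], [0.537, -0.046, 0.09], [0.633, 0.104, 0.227]]
scene lid 0.64 [300. 112. 407. 222.] 7366 [[0.454, -0.095, 0.077], [0.54, -0.068, 0.159], [0.635, -0.039, 0.229]]
scene sample_mid 0.81 [280. 221. 353. 269.] 1744 [[0.472, 0.005, 0.018], [0.532, 0.04, 0.036], [0.599, 0.068, 0.039]]
scene sample_mid 0.36 [297. 114. 404. 224.] 7393 [[0.454, -0.094, 0.077], [0.54, -0.068, 0.159], [0.636, -0.039, 0.229]]
scene wedge_mid 0.57 [252. 311. 293. 361.] 895 [[0.478, 0.196, 0.003], [0.493, 0.249, 0.011], [0.508, 0.293, 0.02]]
scene bottle_mid 0.96 [280. 103. 306. 185.] 1334 [[0.668, -0.645, -0.263], [0.69, -0.093, 0.109], [1.019, -0.082, 0.188]]
scene bottle_mid 0.64 [254. 311. 294. 362.] 967 [[0.478, 0.196, 0.002], [0.493, 0.251, 0.011], [0.509, 0.293, 0.02]]
scene mug_mid 0.73 [177. 266. 232. 334.] 2945 [[0.569, 0.239, 0.004], [0.616, 0.281, 0.058], [0.668, 0.325, 0.094]]
top cam [0.45789135 0.07755002 1.08837897] [ 0.14428136  0.00205927 -0.98
[... 660 characters left out ...]
19034702e-03,
        8.38582337e+01, -1.23346262e+01]), 'qvel': array([ 0.00024705,  0.04116526, -0.01840722, -0.02861611,  0.03578169,
       -0.02787888]), 'joint_efforts': array([ 7.08580337e-04, -4.48248053e+01, -2.31436139e+01, -1.47892133e-04,
        5.50874502e-04, -1.44232786e-05]), 'position': array([0.22113876, 0.50354294, 0.19151136]), 'tool_rot': array([[-9.15589382e-01,  4.02114516e-01, -1.01995724e-05],
       [ 4.02114516e-01,  9.15589381e-01, -4.91196284e-05],
       [-1.04130954e-05, -4.90748063e-05, -9.99999999e-01]]), 'ft_force': array([-0.96918959,  0.28781866,  1.31815926]), 'wrist_torque': array([0.04451251, 0.00494299, 0.08294289]), 'grip_width': 0.08551798080628606}
```

View pics/scene0.png

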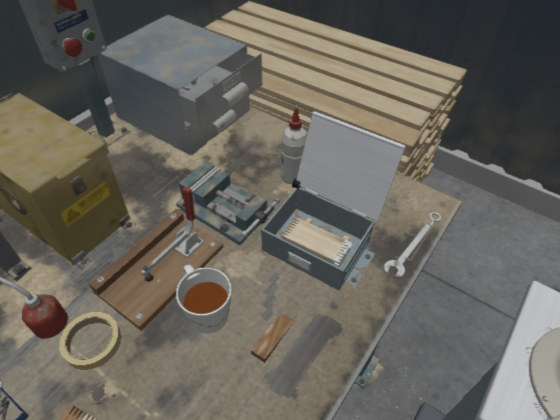

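View pics/top0.png

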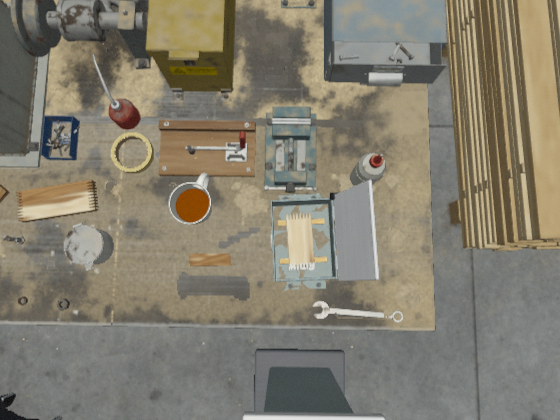

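The box stands at about (320,235) px in the scene view, with its lid leaning right behind it. The bottle is at (293,150), the mug at (205,298) and the wedge at (272,337). Next I'll measure the geometry precisely.

Run:
```python
from h import *
for n in ['scene','top']:
    im,d=vision.get_image(n); W=cloud(n,d)
    m=spotter.trace(n,'lid')[0]['pixels']&(d>0)
    m=cv2.erode(m.astype(np.uint8),np.ones((5,5)))>0
    P=W[m]
    for _ in range(4):
        c=np.median(P,0) if _==0 else P.mean(0); nn=np.linalg.svd(P-P.mean(0),full_matrices=False)[2][2]; r=(P-P.mean(0))@nn; P=P[abs(r)<max(.003,2*r.std())]
    nn*=np.sign(nn[1]); c=P.mean(0)
    print(n,'normal',nn.round(4),'c',c.round(4),'std',r.std())
    # tilt, yaw, hinge y at z=.075
    yaw=np.degrees(np.arctan2(-nn[0],nn[1])); ang=np.pi/2+np.arcsin(nn[2]); print('yaw of hinge line',yaw,'lidangle',ang)
    for x in [.45,.5,.55,.63]: print(x,'hinge y',c[1]-(nn[0]*(x-c[0])+nn[2]*(.075-c[2]))/nn[1])
    # rim of box & others
    M=(W[...,2]>.068)&(W[...,2]<.08)&(W[...,0]>.4)&(W[...,0]<.68)&(W[...,1]>.06)&(W[...,1]<.14)&(d>0)
    print('left rim',np.percentile(W[M],[3,50,97],axis=0).round(3).tolist())
    M=(W[...,2]>.2)&(W[...,1]<-.12)&(W[...,1]>-.6)&(W[...,0]>.2)&(W[...,0]<.8)&(d>0); print('high right',M.sum(), np.percentile(W[M],[1,50,99],axis=0).round(3).tolist() if M.sum() else '')
    M=(W[...,2]>.03)&(W[...,1]<-.11)&(W[...,1]>-.6)&(W[...,0]>.2)&(W[...,0]<.62)&(d>0); print('right>.03',M.sum(), np.percentile(W[M],[1,50,99],axis=0).round(3).tolist() if M.sum() else '')
    M=(W[...,2]>.03)&(W[...,1]>.13)&(W[...,1]<.4)&(W[...,0]>.35)&(W[...,0]<.75)&(d>0); print('left>.03',M.sum(), np.percentile(W[M],[1,50,99],axis=0).round(3).tolist())
```

```text
scene normal [-0.0561  0.9448  0.3229] c [ 0.5422 -0.068   0.1575] std 0.0012496542717694988
yaw of hinge line 3.39980342707003 lidangle 1.8996391244771278
0.45 hinge y -0.04525023437848624
0.5 hinge y -0.04227985917287898
0.55 hinge y -0.039309483967271706
0.63 hinge y -0.03455688363830008
left rim [[0.448, 0.063, 0.068], [0.529, 0.098, 0.071], [0.626, 0.105, 0.074]]
high right 0 
right>.03 0 
left>.03 3462 [[0.568, 0.164, 0.032], [0.631, 0.271, 0.058], [0.749, 0.325, 0.153]]
top normal [-0.0561  0.9451  0.3218] c [ 0.5466 -0.071   0.1662] std 0.0008141190759262907
yaw of hinge line 3.399253188589007 lidangle 1.898419610662311
0.45 hinge y -0.045721377934015844
0.5 hinge y -0.04275148459644556
0.55 hinge y -0.03978159125887527
0.63 hinge y -0.0350297619187628
left rim [[0.454, 0.063, 0.069], [0.548, 0.096, 0.072], [0.633, 0.103, 0.076]]
high right 0 
right>.03 2 [[0.566, -0.183, 0.058], [0.567, -0.183, 0.058], [0.568, -0.183, 0.059]]
left>.03 1713 [[0.576, 0.163, 0.033], [0.631, 0.279, 0.059], [0.749, 0.324, 0.144]]
```

>>> {"method": "jog_arm", "body": {
  "plan": [
    [[0, 0, -1, 0, 0, 0], [0, 0, -1, 0, 0, 0], [0, 0, 0, 0, 0, 0]]
  ],
  "grip": -1
}}

```text
time_s: 1.2
position: [0.2221, 0.505, 0.2768]
tool_rot: [[-0.916, 0.402, 0.006], [0.402, 0.916, 0.008], [-0.002, 0.01, -1.0]]
ft_force: [0.0, -0.8, 0.1]
grip_width: 0.0441
```

```bash
cat >> h.py <<'E'
from scipy.spatial.transform import Rotation as Ro, Slerp
def Rt(tilt,yaw=0): # tilt deg from down toward -y
    return (Ro.from_euler('z',yaw,degrees=True)*Ro.from_euler('x',-tilt,degrees=True)).as_matrix()@np.diag([-1,1,-1.])
def plan(wps,start=None):
    """wps: list of (pos,R,nrows)"""
    if start is None:
        s=env.observe(); p,R=np.array(s['position']),np.array(s['tool_rot'])
    else: p,R=start
    p=np.array(p,float); out=[]
    for P,T,n in wps:
        T=R if T is None else T; P=np.array(P,float)
        rv=(Ro.from_matrix(R).inv()*Ro.from_matrix(T)).as_rotvec(); dp=(P-p)/n
        for k in range(n):
            Rk=R@Ro.from_rotvec(rv*k/n).as_matrix()
            out.append(np.r_[Rk.T@dp/.04, rv/n/.15].round(2)+0)
        p,R=P,T
    a=np.array(out); print('max',abs(a).max())
    print('['+',\n'.join(str([float(f'{v:g}') for v in r]) for r in a)+']')
E
python3 - <<'E'
from h import *
plan([([.47,.26,.27],Rt(0),10),([.50,.24,.22],Rt(60),9)])
E
```

```text
max 0.81
[[-0.81, -0.31, 0.02, 0.01, 0.0, -0.28],
[-0.8, -0.35, 0.02, 0.01, 0.0, -0.28],
[-0.79, -0.38, 0.02, 0.01, 0.0, -0.28],
[-0.77, -0.41, 0.02, 0.01, 0.0, -0.28],
[-0.75, -0.44, 0.02, 0.01, 0.0, -0.28],
[-0.73, -0.47, 0.02, 0.01, 0.0, -0.28],
[-0.71, -0.5, 0.02, 0.01, 0.0, -0.28],
[-0.69, -0.53, 0.02, 0.01, 0.0, -0.28],
[-0.67, -0.56, 0.02, 0.01, 0.0, -0.28],
[-0.64, -0.59, 0.02, 0.01, 0.0, -0.28],
[-0.08, -0.06, 0.14, 0.78, 0.0, 0.0],
[-0.08, -0.04, 0.14, 0.78, 0.0, 0.0],
[-0.08, -0.02, 0.15, 0.78, 0.0, 0.0],
[-0.08, 0.0, 0.15, 0.78, 0.0, 0.0],
[-0.08, 0.01, 0.15, 0.78, 0.0, 0.0],
[-0.08, 0.03, 0.15, 0.78, 0.0, 0.0],
[-0.08, 0.05, 0.14, 0.78, 0.0, 0.0],
[-0.08, 0.06, 0.14, 0.78, 0.0, 0.0],
[-0.08, 0.08, 0.13, 0.78, 0.0, 0.0]]
```

>>> {"method": "jog_arm", "body": {
  "plan": [
    [[-0.81, -0.31, 0.02, 0, 0, -0.28], [-0.8, -0.35, 0.02, 0, 0, -0.28], [-0.79, -0.38, 0.02, 0, 0, -0.28], [-0.77, -0.41, 0.02, 0, 0, -0.28], [-0.75, -0.44, 0.02, 0, 0, -0.28], [-0.73, -0.47, 0.02, 0, 0, -0.28], [-0.71, -0.5, 0.02, 0, 0, -0.28], [-0.69, -0.53, 0.02, 0, 0, -0.28], [-0.67, -0.56, 0.02, 0, 0, -0.28], [-0.64, -0.59, 0.02, 0, 0, -0.28]]
  ]
}}

```text
time_s: 2.2
position: [0.4702, 0.258, 0.263]
tool_rot: [[-1.0, -0.008, -0.001], [-0.008, 1.0, -0.0], [0.001, -0.0, -1.0]]
ft_force: [0.5, 0.6, -0.1]
grip_width: -0.0002
```

>>> {"method": "jog_arm", "body": {
  "plan": [
    [[-0.08, -0.06, 0.14, 0.78, 0, 0], [-0.08, -0.04, 0.14, 0.78, 0, 0], [-0.08, -0.02, 0.15, 0.78, 0, 0], [-0.08, 0, 0.15, 0.78, 0, 0], [-0.08, 0.01, 0.15, 0.78, 0, 0], [-0.08, 0.03, 0.15, 0.78, 0, 0], [-0.08, 0.05, 0.14, 0.78, 0, 0], [-0.08, 0.06, 0.14, 0.78, 0, 0], [-0.08, 0.08, 0.13, 0.78, 0, 0], [0, 0, 0, 0, 0, 0]]
  ]
}}

```text
time_s: 3.2
position: [0.4977, 0.2395, 0.209]
tool_rot: [[-1.0, -0.011, 0.003], [-0.008, 0.49, -0.872], [0.008, -0.872, -0.49]]
ft_force: [0.5, 0.0, -0.7]
grip_width: -0.0002
```

Run:
```python
from h import *
s=env.observe(); print(s['q'].round(1),s['position'].round(4),s['tool_rot'].round(3))
im,d=vision.get_image('scene'); cv2.imwrite('pics/s1.png',im[...,::-1])
```

```text
[ 35.5  43.3  57.4 -51.1 113.8 -61.8] [0.4977 0.2395 0.209 ] [[-1.    -0.011  0.003]
 [-0.008  0.49  -0.872]
 [ 0.008 -0.872 -0.49 ]]
```

View pics/s1.png

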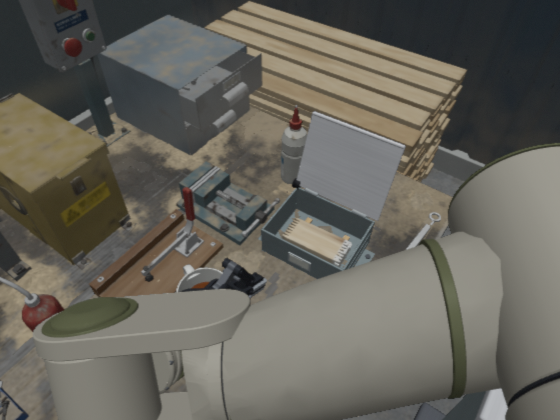

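Run:
```python
from h import *
im,d=vision.get_image('top'); cv2.imwrite('pics/t1.png',im[...,::-1])
plan([([.485,.17,.14],Rt(60),4),([.485,.15,.075],None,4)])
```

```text
max 0.6
[[0.09, 0.18, 0.6, -0.01, 0.01, 0.01],
[0.09, 0.18, 0.6, -0.01, 0.01, 0.01],
[0.09, 0.18, 0.6, -0.01, 0.01, 0.01],
[0.08, 0.18, 0.6, -0.01, 0.01, 0.01],
[0.0, 0.29, 0.31, 0.0, 0.0, 0.0],
[0.0, 0.29, 0.31, 0.0, 0.0, 0.0],
[0.0, 0.29, 0.31, 0.0, 0.0, 0.0],
[0.0, 0.29, 0.31, 0.0, 0.0, 0.0]]
```

View pics/t1.png

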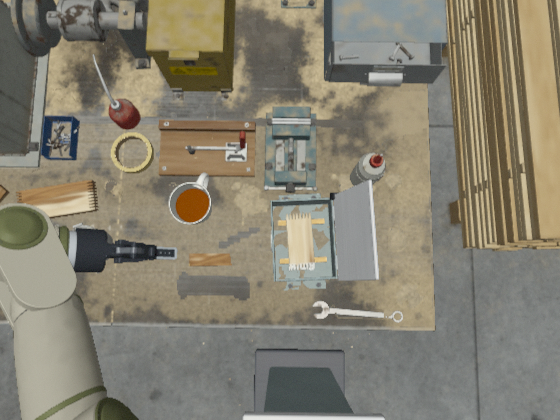

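Run:
```python
from h import *
s=env.observe()
for n in ['top','scene']:
    c,R,t=pose(n); 
    for P in [s['position'],s['position']-.1*s['tool_rot'][:,2],[.495,.244,.02],[.5,.1225,.075]]:
        X=R@P+t; print(n,np.round(P,3),(X[:2]/X[2]*[c['fx'],c['fy']]+[c['cx'],c['cy']]).round(1),X[2])
im,d=vision.get_image('top'); W=cloud('top',d)
print(W[253,165:180].round(3), W[258,210], W[255,100])
M=(d>0)&(W[...,2]>.12)&(W[...,0]>.4)&(W[...,0]<.6)&(W[...,1]>.15)&(W[...,1]<.6)
print(np.percentile(W[M],[1,50,99],axis=0).round(3))
```

```text
top [0.498 0.239 0.213] [196.5 255.3] 0.8725993031422162
top [0.498 0.326 0.262] [142.9 253.6] 0.8235237422966284
top [0.495 0.244 0.02 ] [209.5 260.9] 1.0628947681598668
top [0.5   0.122 0.075] [261.1 258.4] 1.0089415729668452
scene [0.498 0.239 0.213] [273.8 267.2] 0.6415845142001148
scene [0.498 0.326 0.262] [233.7 292.3] 0.5571854416913425
scene [0.495 0.244 0.02 ] [273.1 331.4] 0.782740539637262
scene [0.5   0.122 0.075] [310.2 265.7] 0.8087811669528031
[[0.5   0.289 0.254]
 [0.5   0.287 0.255]
 [0.5   0.285 0.254]
 [0.5   0.283 0.254]
 [0.5   0.282 0.252]
 [0.5   0.28  0.251]
 [0.5   0.28  0.246]
 [0.5   0.277 0.249]
 [0.5   0.276 0.247]
 [0.5   0.274 0.247]
 [0.501 0.274 0.239]
 [0.501 0.272 0.238]
 [0.513 0.324 0.002]
 [0.513 0.321 0.003]
 [0.513 0.318 0.007]] [0.50191673 0.24437261 0.0122354 ] [0.49130721 0.37548883 0.33134933]
[[0.402 0.285 0.249]
 [0.487 0.42  0.407]
 [0.562 0.513 0.447]]
```

Run:
```python
from h import *
im=cv2.imread('pics/t1.png'); a=cv2.resize(im[225:285,60:240],None,fx=4,fy=4,interpolation=cv2.INTER_CUBIC)
im=cv2.imread('pics/s1.png'); b=cv2.resize(im[230:330,180:330],None,fx=3.6,fy=3.6,interpolation=cv2.INTER_CUBIC)
c=np.zeros((600,720,3),np.uint8); c[:240]=a; c[240:600,:540]=b; cv2.imwrite('pics/z1.png',c)
```

```text
(no output)
```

View pics/z1.png

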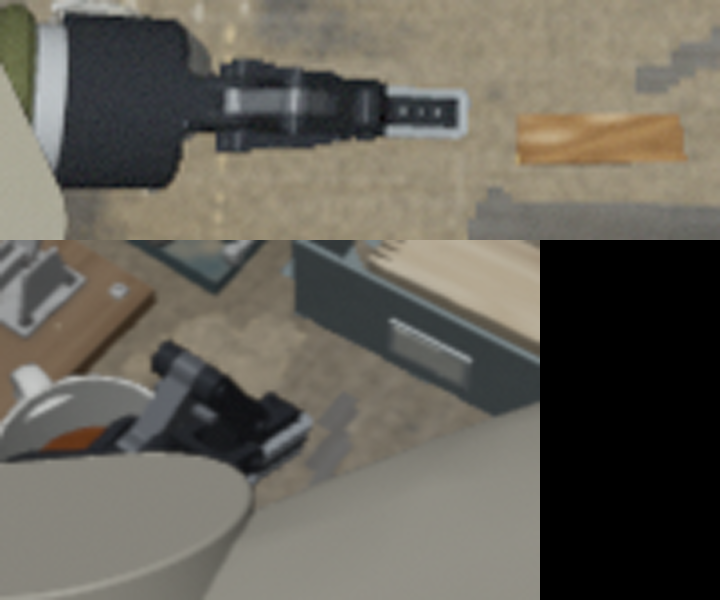

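Run:
```python
from h import *
s=env.observe(); p=s['position'];R=s['tool_rot']
for n in ['top','scene','wrist']:
    im,d=vision.get_image(n); W=cloud(n,d); L=(W-p)@R
    M=(d>0)&(abs(L[...,0])<.06)&(abs(L[...,1])<.07)&(L[...,2]>-.25)&(L[...,2]<.02)&(W[...,2]>.13)
    print(n,M.sum())
    for z in np.arange(-.24,.02,.01):
        m=M&(abs(L[...,2]-z)<.005)
        if m.sum()>3: print(round(z,3),m.sum(),np.percentile(L[m],[3,97],axis=0)[:,:2].round(3).tolist())
    if n=='wrist': cv2.imwrite('pics/w1.png',im[...,::-1]); c,Rc,t=pose(n); print('wrist cam in tool',(( -Rc.T@t)-p)@R, (Rc[2])@R)
```

```text
top 3181
-0.24 156 [[-0.04, -0.069], [0.001, -0.014]]
-0.23 159 [[-0.04, -0.041], [0.003, -0.013]]
-0.22 215 [[-0.033, -0.033], [0.018, -0.012]]
-0.21 316 [[-0.038, -0.038], [0.029, -0.008]]
-0.2 296 [[-0.038, -0.038], [0.031, -0.01]]
-0.19 286 [[-0.037, -0.038], [0.031, -0.012]]
-0.18 281 [[-0.038, -0.039], [0.03, -0.01]]
-0.17 222 [[-0.037, -0.038], [0.03, -0.013]]
-0.16 94 [[-0.014, -0.039], [0.007, -0.024]]
-0.15 138 [[-0.021, -0.042], [0.014, 0.018]]
-0.14 147 [[-0.023, -0.052], [0.015, -0.016]]
-0.13 170 [[-0.02, -0.062], [0.013, -0.014]]
-0.12 100 [[-0.02, -0.06], [0.012, -0.014]]
-0.11 101 [[-0.021, -0.052], [0.012, -0.014]]
-0.1 62 [[-0.015, -0.045], [0.01, -0.013]]
-0.09 86 [[-0.015, -0.036], [0.009, 0.007]]
-0.08 40 [[-0.014, -0.019], [0.009, -0.003]]
-0.07 73 [[-0.014, -0.015], [0.007, 0.003]]
-0.06 69 [[-0.015, -0.015], [0.007, -0.002]]
-0.05 62 [[-0.013, -0.015], [0.007, -0.005]]
-0.04 24 [[-0.014, -0.008], [0.005, -0.004]]
scene 1793
-0.24 274 [[-0.007, -0.068], [0.055, 0.029]]
-0.23 7 [[0.038, 0.006], [0.041, 0.015]]
-0.18 10 [[-0.025, -0.034], [-0.014, -0.027]]
-0.17
[... 476 characters left out ...]
006]]
-0.06 75 [[-0.003, -0.014], [0.013, 0.005]]
-0.05 76 [[-0.003, -0.014], [0.013, 0.006]]
-0.04 8 [[0.007, -0.007], [0.012, 0.003]]
wrist 41206
-0.13 2047 [[0.016, -0.018], [0.02, 0.017]]
-0.12 12354 [[0.008, -0.055], [0.02, 0.054]]
-0.11 9464 [[-0.005, -0.047], [0.019, 0.046]]
-0.1 8744 [[-0.006, -0.038], [0.015, 0.037]]
-0.09 4819 [[-0.006, -0.033], [0.016, 0.032]]
-0.08 1395 [[-0.007, -0.018], [0.015, 0.017]]
-0.07 915 [[0.009, -0.013], [0.014, 0.012]]
-0.06 860 [[0.008, -0.013], [0.013, 0.012]]
-0.05 596 [[0.008, -0.013], [0.013, 0.012]]
-0.04 12 [[0.012, -0.006], [0.013, 0.004]]
wrist cam in tool [ 0.08092918 -0.0004731  -0.18328467] [-3.08644313e-01 -1.59562836e-04  9.51177514e-01]
```

View pics/w1.png

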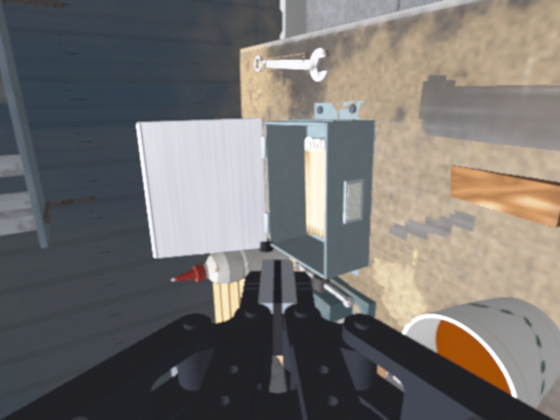

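The top view shows the hand with its visible fingertip at (177,254). All three cameras put the real fingertip about 42 mm behind the reported TCP along the tool axis. I'll go near the final catch pose and check this against the box.

```bash
cat >> h.py <<'E'
OFF=.042
def tipT(e,R): return np.array(e)+OFF*R[:,2]   # commanded TCP for real tip e
E
python3 - <<'E'
from h import *
R=Rt(60)
plan([(tipT([.485,.16,.075],R),R,6)])
E
```

```text
max 0.75
[[0.06, 0.34, 0.75, 0.0, 0.01, 0.0],
[0.06, 0.34, 0.75, 0.0, 0.01, 0.0],
[0.06, 0.34, 0.75, 0.0, 0.01, 0.0],
[0.06, 0.34, 0.75, 0.0, 0.01, 0.0],
[0.06, 0.34, 0.75, 0.0, 0.01, 0.0],
[0.06, 0.34, 0.75, 0.0, 0.01, 0.0]]
```

>>> {"method": "jog_arm", "body": {
  "plan": [
    [[0.06, 0.34, 0.75, 0, 0.01, 0], [0.06, 0.34, 0.75, 0, 0.01, 0], [0.06, 0.34, 0.75, 0, 0.01, 0], [0.06, 0.34, 0.75, 0, 0.01, 0], [0.06, 0.34, 0.75, 0, 0.01, 0], [0.06, 0.34, 0.75, 0, 0.01, 0], [0, 0, 0, 0, 0, 0]]
  ]
}}

```text
time_s: 4.2
position: [0.4827, 0.1207, 0.0519]
tool_rot: [[-1.0, -0.005, -0.008], [0.005, 0.494, -0.869], [0.009, -0.869, -0.494]]
ft_force: [-0.7, 0.5, 0.2]
grip_width: -0.0003
```

Run:
```python
from h import *
s=env.observe(); p=s['position'];R=s['tool_rot']; print(s['time_s'],s['q'].round(1),p.round(4),R.round(3)[:,2],s['ft_force'].round(1))
im,d=vision.get_image('top'); cv2.imwrite('pics/t2.png',cv2.resize(im[150:320,60:400,::-1],None,fx=2.2,fy=2.2))
W=cloud('top',d); L=(W-p)@R
M=(d>0)&(abs(L[...,0])<.012)&(abs(L[...,1])<.03)&(L[...,2]>-.08)&(L[...,2]<.02)&(W[...,2]>.05)&(W[...,1]>.11)
print(np.sort(W[M][:,1])[:6], L[M][:,2].max())
# lowest arm points near y>.15
M=(d>0)&(W[...,1]>.3)&(W[...,2]<.25)&(W[...,2]>.1)&(W[...,0]<.56); print(M.sum())
im,d=vision.get_image('wrist'); cv2.imwrite('pics/w2.png',im[...,::-1])
```

```text
4.2 [ 27.   47.   81.3 -50.4  90.6 -44.7] [0.4827 0.1207 0.0519] [-0.008 -0.869 -0.494] [-0.7  0.5  0.2]
[0.15289555 0.15292124 0.15295183 0.15304363 0.15312234 0.15321735] -0.038967070566210314
1640
```

View pics/t2.png

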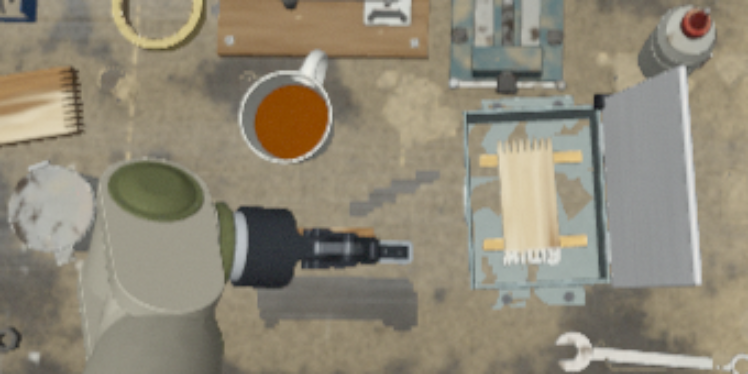

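View pics/w2.png

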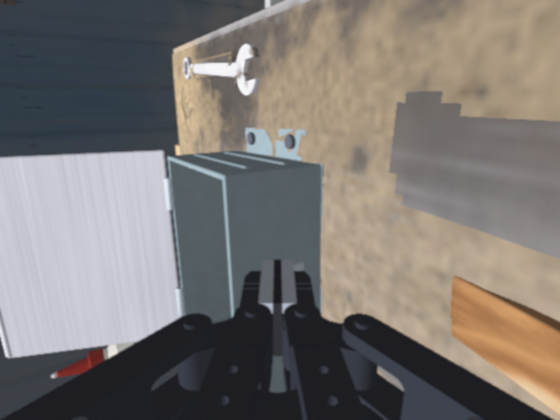

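Top view: the fingertip at (410,250) in the crop is about 5 cm from the box wall at (465,…). That confirms the ~40 mm offset, and the catch pose can be reached clear of the mug and wedge. Next I go over the lid to the pushing side.

Run:
```python
from h import *
R=Rt(60);D=Rt(0);H=Rt(30)
plan([(tipT([.485,.19,.18],R),R,3),(tipT([.49,.14,.30],H),H,5),(tipT([.5,-.165,.30],D),D,9),(tipT([.5,-.15,.212],D),D,3)])
```

```text
max 0.79
[[0.0, -0.63, -0.65, -0.01, -0.01, 0.0],
[0.0, -0.63, -0.65, -0.01, -0.01, 0.0],
[0.0, -0.63, -0.66, -0.01, -0.01, 0.0],
[-0.03, -0.54, -0.11, -0.7, 0.0, 0.0],
[-0.03, -0.52, -0.17, -0.7, 0.0, 0.0],
[-0.03, -0.5, -0.22, -0.7, 0.0, 0.0],
[-0.03, -0.48, -0.27, -0.7, 0.0, 0.0],
[-0.03, -0.45, -0.32, -0.7, 0.0, 0.0],
[-0.03, -0.68, 0.41, -0.39, 0.0, 0.0],
[-0.03, -0.7, 0.37, -0.39, 0.0, 0.0],
[-0.03, -0.72, 0.33, -0.39, 0.0, 0.0],
[-0.03, -0.74, 0.28, -0.39, 0.0, 0.0],
[-0.03, -0.75, 0.24, -0.39, 0.0, 0.0],
[-0.03, -0.76, 0.2, -0.39, 0.0, 0.0],
[-0.03, -0.77, 0.15, -0.39, 0.0, 0.0],
[-0.03, -0.78, 0.11, -0.39, 0.0, 0.0],
[-0.03, -0.79, 0.06, -0.39, 0.0, 0.0],
[0.0, 0.13, 0.73, 0.0, 0.0, 0.0],
[0.0, 0.13, 0.73, 0.0, 0.0, 0.0],
[0.0, 0.13, 0.73, 0.0, 0.0, 0.0]]
```

>>> {"method": "jog_arm", "body": {
  "plan": [
    [[0, -0.63, -0.65, 0, 0, 0], [0, -0.63, -0.65, 0, 0, 0], [0, -0.63, -0.66, 0, 0, 0], [-0.03, -0.54, -0.11, -0.7, 0, 0], [-0.03, -0.52, -0.17, -0.7, 0, 0], [-0.03, -0.5, -0.22, -0.7, 0, 0], [-0.03, -0.48, -0.27, -0.7, 0, 0], [-0.03, -0.45, -0.32, -0.7, 0, 0]]
  ]
}}

```text
time_s: 5.1
position: [0.491, 0.1204, 0.2659]
tool_rot: [[-1.0, -0.0, 0.001], [-0.001, 0.867, -0.499], [-0.001, -0.499, -0.867]]
ft_force: [0.2, 0.2, -0.2]
grip_width: -0.0003
```

>>> {"method": "jog_arm", "body": {
  "plan": [
    [[-0.03, -0.68, 0.41, -0.39, 0, 0], [-0.03, -0.7, 0.37, -0.39, 0, 0], [-0.03, -0.72, 0.33, -0.39, 0, 0], [-0.03, -0.74, 0.28, -0.39, 0, 0], [-0.03, -0.75, 0.24, -0.39, 0, 0], [-0.03, -0.76, 0.2, -0.39, 0, 0], [-0.03, -0.77, 0.15, -0.39, 0, 0], [-0.03, -0.78, 0.11, -0.39, 0, 0], [-0.03, -0.79, 0.06, -0.39, 0, 0], [0, 0, 0, 0, 0, 0]]
  ]
}}

```text
time_s: 6.1
position: [0.5015, -0.1686, 0.2591]
tool_rot: [[-1.0, 0.005, -0.002], [0.005, 1.0, -0.003], [0.002, -0.003, -1.0]]
ft_force: [0.1, -0.2, -0.3]
grip_width: -0.0002
```

```bash
cat >> h.py <<'E'
def lidang(n='top'):
    im,d=vision.get_image(n); W=cloud(n,d)
    r=spotter.trace(n,'lid')
    m=cv2.erode((r[0]['pixels']&(d>0)).astype(np.uint8),np.ones((5,5)))>0; P=W[m]
    for k in range(5):
        nn=np.linalg.svd(P-P.mean(0),full_matrices=False)[2][2]; q=(P-P.mean(0))@nn; P=P[abs(q)<max(.003,1.5*q.std())]
    nn*=np.sign(nn[1]); 
    print(n,'lid',r[0]['score'],len(P),'angle',np.pi/2+np.arcsin(nn[2]),q.std()); return im,d,W
E
python3 - <<'E'
from h import *
s=env.observe(); p=s['position'];R=s['tool_rot']; print(s['time_s'],s['q'].round(1),p.round(4),'tip',(p-OFF*R[:,2]).round(4),R.round(3)[:,2],s['ft_force'].round(1))
im,d,W=lidang('top'); cv2.imwrite('pics/t3.png',im[...,::-1])
D=Rt(0)
plan([(tipT([.5,-.15,.212],D),D,3)])
E
```

```text
6.1 [ -31.3   17.4   69.9   -0.2   92.7 -121. ] [ 0.5015 -0.1686  0.2591] tip [ 0.5016 -0.1685  0.3011] [-0.002 -0.003 -1.   ] [ 0.1 -0.2 -0.3]
top lid 0.78 2768 angle 1.898599679752132 0.000804478742209016
max 0.74
[[0.01, 0.13, 0.74, -0.01, 0.0, 0.0],
[0.01, 0.13, 0.74, -0.01, 0.0, 0.0],
[0.01, 0.13, 0.74, -0.01, 0.0, 0.0]]
```

View pics/t3.png

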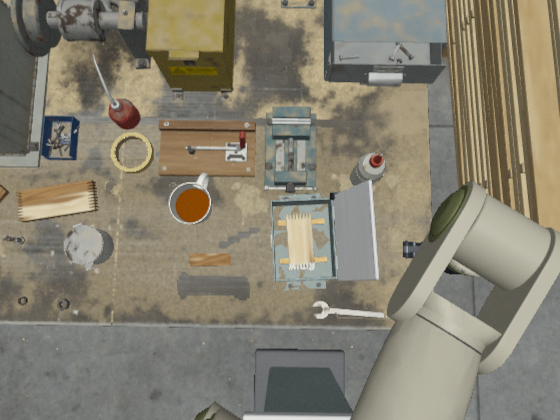

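Top view: the hand is right of the leaning lid (lid edge at u≈378, gripper at u≈410), and nothing has been touched. I descend behind the lid.

>>> {"method": "jog_arm", "body": {
  "plan": [
    [[0, 0.13, 0.74, 0, 0, 0], [0, 0.13, 0.74, 0, 0, 0], [0, 0.13, 0.74, 0, 0, 0], [0, 0, 0, 0, 0, 0]]
  ]
}}

```text
time_s: 6.6
position: [0.4997, -0.1464, 0.1669]
tool_rot: [[-1.0, -0.002, -0.009], [-0.002, 1.0, 0.001], [0.009, 0.001, -1.0]]
ft_force: [0.1, -0.1, 0.6]
grip_width: 0.0001
```

Run:
```python
from h import *
s=env.observe(); p=s['position'];R=s['tool_rot']; print(s['time_s'],p.round(4),'tip',(p-OFF*R[:,2]).round(4),s['ft_force'].round(1))
im,d,W=lidang('scene'); cv2.imwrite('pics/s4.png',im[...,::-1])
D=Rt(0)
plan([(tipT([.5,-.045,.212],D),D,10)])
# return plan from push end
R6=Rt(60); H=Rt(25)
plan([(tipT([.5,-.045,.29],D),D,2),(tipT([.49,.2,.27],R6),R6,8),(tipT([.485,.165,.15],R6),R6,4)],start=(tipT([.5,-.045,.212],D),D))
```

```text
6.6 [ 0.4997 -0.1464  0.1669] tip [ 0.5    -0.1464  0.2089] [ 0.1 -0.1  0.6]
scene lid 0.68 5710 angle 1.8999570119762856 0.0012416982756748287
max 0.26
[[0.0, 0.26, 0.0, 0.0, 0.0, 0.0],
[0.0, 0.26, 0.0, 0.0, 0.0, 0.0],
[0.0, 0.26, 0.0, 0.0, 0.0, 0.0],
[0.0, 0.26, 0.0, 0.0, 0.0, 0.0],
[0.0, 0.26, 0.0, 0.0, 0.0, 0.0],
[0.0, 0.26, 0.0, 0.0, 0.0, 0.0],
[0.0, 0.26, 0.0, 0.0, 0.0, 0.0],
[0.0, 0.26, 0.0, 0.0, 0.0, 0.0],
[0.0, 0.26, 0.0, 0.0, 0.0, 0.0],
[0.0, 0.26, 0.0, 0.0, 0.0, 0.0]]
max 0.97
[[0.0, 0.0, -0.97, 0.0, 0.0, 0.0],
[0.0, 0.0, -0.97, 0.0, 0.0, 0.0],
[0.03, 0.65, 0.0, 0.87, 0.0, 0.0],
[0.03, 0.65, -0.09, 0.87, 0.0, 0.0],
[0.03, 0.63, -0.17, 0.87, 0.0, 0.0],
[0.03, 0.6, -0.25, 0.87, 0.0, 0.0],
[0.03, 0.56, -0.33, 0.87, 0.0, 0.0],
[0.03, 0.52, -0.4, 0.87, 0.0, 0.0],
[0.03, 0.46, -0.46, 0.87, 0.0, 0.0],
[0.03, 0.39, -0.52, 0.87, 0.0, 0.0],
[0.03, 0.54, 0.56, 0.0, 0.0, 0.0],
[0.03, 0.54, 0.56, 0.0, 0.0, 0.0],
[0.03, 0.54, 0.56, 0.0, 0.0, 0.0],
[0.03, 0.54, 0.56, 0.0, 0.0, 0.0]]
```

View pics/s4.png

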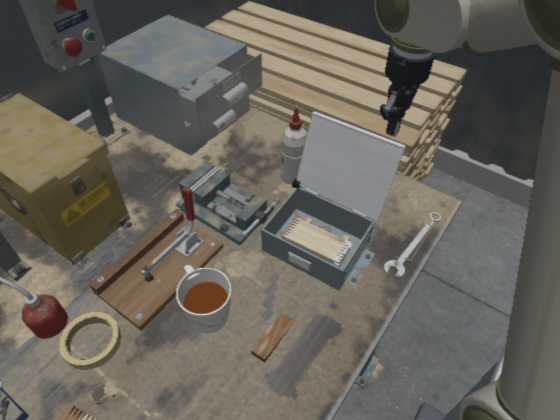

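Scene view: the fingertip at (395,132) is behind the lid, a little below its top edge (402,145). I push gently, stopping partway to check.

>>> {"method": "jog_arm", "body": {
  "plan": [
    [[0, 0.25, 0, 0, 0, 0], [0, 0.25, 0, 0, 0, 0], [0, 0.25, 0, 0, 0, 0], [0, 0.2, 0, 0, 0, 0], [0, 0.2, 0, 0, 0, 0], [0, 0.2, 0, 0, 0, 0]]
  ]
}}

```text
time_s: 7.3
position: [0.5011, -0.0948, 0.1688]
tool_rot: [[-1.0, 0.002, -0.004], [0.002, 1.0, -0.002], [0.004, -0.002, -1.0]]
ft_force: [0.7, -1.7, 2.2]
grip_width: -0.0005
```

Run:
```python
from h import *
s=env.observe(); p=s['position'];R=s['tool_rot']; print(s['time_s'],p.round(4),'tip',(p-OFF*R[:,2]).round(4),s['ft_force'].round(1))
im,d,W=lidang('scene'); cv2.imwrite('pics/s5.png',im[...,::-1])
```

```text
7.3 [ 0.5011 -0.0948  0.1688] tip [ 0.5012 -0.0947  0.2108] [ 0.7 -1.7  2.2]
scene lid 0.97 5671 angle 1.7639972619040805 0.001174187629324203
```

View pics/s5.png

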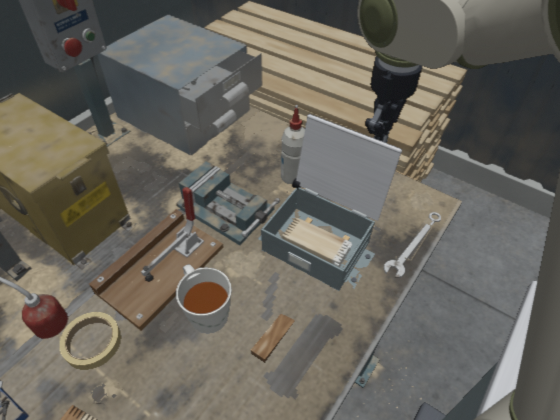

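The lid is moving with the finger (1.76 rad, 1.7 N). I continue past balance.

>>> {"method": "jog_arm", "body": {
  "plan": [
    [[0, 0.22, 0, 0, 0, 0], [0, 0.22, 0, 0, 0, 0], [0, 0.22, 0, 0, 0, 0], [0, 0.22, 0, 0, 0, 0], [0, 0.22, 0, 0, 0, 0], [0, 0.22, 0, 0, 0, 0]]
  ]
}}

```text
time_s: 8.0
position: [0.5008, -0.0416, 0.1683]
tool_rot: [[-1.0, 0.001, -0.005], [0.001, 1.0, -0.001], [0.005, -0.001, -1.0]]
ft_force: [-0.7, -1.1, -0.3]
grip_width: -0.0003
```

Run:
```python
from h import *
s=env.observe(); p=s['position'];R=s['tool_rot']; print(s['time_s'],p.round(4),'tip',(p-OFF*R[:,2]).round(4),s['ft_force'].round(1))
im,d,W=lidang('scene'); print(env.observe()['time_s'])
D=Rt(0);R6=Rt(60)
plan([(tipT([.5,-.045,.29],D),D,2),(tipT([.49,.2,.27],R6),R6,8),(tipT([.485,.165,.15],R6),R6,4)])
```

```text
8.0 [ 0.5008 -0.0416  0.1683] tip [ 0.501  -0.0415  0.2103] [-0.7 -1.1 -0.3]
scene lid 0.71 4195 angle 1.4320068797212808 0.0008437264992795116
8.1
max 0.99
[[0.02, -0.05, -0.99, 0.0, -0.02, 0.0],
[0.01, -0.05, -0.99, 0.0, -0.02, 0.0],
[0.03, 0.65, 0.0, 0.87, 0.0, 0.0],
[0.03, 0.65, -0.09, 0.87, 0.0, 0.0],
[0.03, 0.63, -0.17, 0.87, 0.0, 0.0],
[0.03, 0.6, -0.25, 0.87, 0.0, 0.0],
[0.03, 0.56, -0.33, 0.87, 0.0, 0.0],
[0.03, 0.52, -0.4, 0.87, 0.0, 0.0],
[0.03, 0.46, -0.46, 0.87, 0.0, 0.0],
[0.03, 0.39, -0.52, 0.87, 0.0, 0.0],
[0.03, 0.54, 0.56, 0.0, 0.0, 0.0],
[0.03, 0.54, 0.56, 0.0, 0.0, 0.0],
[0.03, 0.54, 0.56, 0.0, 0.0, 0.0],
[0.03, 0.54, 0.56, 0.0, 0.0, 0.0]]
```

The lid is past balance (1.43 rad). I lift and swing over to the catch side.

>>> {"method": "jog_arm", "body": {
  "plan": [
    [[0.02, -0.05, -0.99, 0, 0, 0], [0.02, -0.05, -0.99, 0, 0, 0], [0.03, 0.65, 0, 0.87, 0, 0], [0.03, 0.65, -0.09, 0.87, 0, 0], [0.03, 0.63, -0.17, 0.87, 0, 0], [0.03, 0.6, -0.25, 0.87, 0, 0], [0.03, 0.56, -0.33, 0.87, 0, 0], [0.03, 0.52, -0.4, 0.87, 0, 0], [0.03, 0.46, -0.46, 0.87, 0, 0], [0.03, 0.39, -0.52, 0.87, 0, 0]]
  ]
}}

```text
time_s: 9.1
position: [0.4904, 0.1641, 0.2487]
tool_rot: [[-1.0, -0.002, -0.002], [0.001, 0.498, -0.867], [0.003, -0.867, -0.498]]
ft_force: [0.9, 0.2, -0.1]
grip_width: 0.0002
```

Run:
```python
from h import *
s=env.observe(); p=s['position'];R=s['tool_rot']; print(s['time_s'],p.round(4),'tip',(p-OFF*R[:,2]).round(4),R[:,2].round(3),s['ft_force'].round(1))
lidang('top')
R6=Rt(60)
plan([(tipT([.485,.165,.14],R6),R6,4),(tipT([.485,.09,.165],R6),R6,3)])
```

```text
9.1 [0.4904 0.1641 0.2487] tip [0.4905 0.2005 0.2696] [-0.002 -0.867 -0.498] [ 0.9  0.2 -0.1]
top lid 0.93 1111 angle 1.2717043179477985 0.0008120564433195018
max 0.59
[[0.02, 0.57, 0.59, -0.01, 0.0, 0.02],
[0.02, 0.56, 0.59, -0.01, 0.0, 0.02],
[0.03, 0.56, 0.59, -0.01, 0.0, 0.02],
[0.03, 0.56, 0.59, -0.01, 0.0, 0.02],
[0.0, -0.49, 0.44, 0.0, 0.0, 0.0],
[0.0, -0.49, 0.44, 0.0, 0.0, 0.0],
[0.0, -0.49, 0.44, 0.0, 0.0, 0.0]]
```

Run:
```python
from h import *
R6=Rt(60)
plan([(tipT([.485,.165,.14],R6),R6,4),(tipT([.485,.078,.152],R6),R6,4)])
```

```text
max 0.59
[[0.02, 0.57, 0.59, -0.01, 0.0, 0.02],
[0.02, 0.56, 0.59, -0.01, 0.0, 0.02],
[0.03, 0.56, 0.59, -0.01, 0.0, 0.02],
[0.03, 0.56, 0.59, -0.01, 0.0, 0.02],
[0.0, -0.34, 0.43, 0.0, 0.0, 0.0],
[0.0, -0.34, 0.43, 0.0, 0.0, 0.0],
[0.0, -0.34, 0.43, 0.0, 0.0, 0.0],
[0.0, -0.34, 0.43, 0.0, 0.0, 0.0]]
```

>>> {"method": "jog_arm", "body": {
  "plan": [
    [[0.02, 0.57, 0.59, 0, 0, 0], [0.02, 0.56, 0.59, 0, 0, 0], [0.03, 0.56, 0.59, 0, 0, 0], [0.03, 0.56, 0.59, 0, 0, 0], [0, -0.34, 0.43, 0, 0, 0], [0, -0.34, 0.43, 0, 0, 0], [0, -0.34, 0.43, 0, 0, 0], [0, -0.34, 0.43, 0, 0, 0]]
  ]
}}

```text
time_s: 10.0
position: [0.4859, 0.0377, 0.1362]
tool_rot: [[-1.0, -0.002, -0.004], [0.003, 0.503, -0.864], [0.004, -0.864, -0.503]]
ft_force: [1.0, -0.5, -0.9]
grip_width: 0.0002
```

Run:
```python
from h import *
s=env.observe(); p=s['position'];R=s['tool_rot']; print(s['time_s'],p.round(4),'tip',(p-OFF*R[:,2]).round(4),R[:,2].round(3),s['ft_force'].round(1))
im,d,W=lidang('top'); cv2.imwrite('pics/t6.png',cv2.resize(im[150:320,60:400,::-1],None,fx=2.2,fy=2.2))
R6=Rt(60)
hy=-.0432
w=[]
for th in [.6,.55,.5,.45]:
    w.append((tipT([.485,hy+.165*np.cos(th)-.015,.075+.165*np.sin(th)-.0245],R6),R6,2)); print(th,w[-1][0])
plan(w)
```

```text
10.0 [0.4859 0.0377 0.1362] tip [0.4861 0.074  0.1574] [-0.004 -0.864 -0.503] [ 1.  -0.5 -0.9]
top lid 0.62 2555 angle 1.0365200010232298 0.0010193192489462994
0.6 [0.485      0.04160731 0.12266601]
0.55 [0.485      0.04609348 0.11574339]
0.5 [0.485      0.05022806 0.10860521]
0.45 [0.485      0.0540007  0.10126931]
max 0.18
[[0.01, 0.18, 0.04, 0.01, -0.02, 0.0],
[0.01, 0.18, 0.04, 0.01, -0.02, 0.0],
[0.0, 0.1, -0.01, 0.0, 0.0, 0.0],
[0.0, 0.1, -0.01, 0.0, 0.0, 0.0],
[0.0, 0.1, 0.0, 0.0, 0.0, 0.0],
[0.0, 0.1, 0.0, 0.0, 0.0, 0.0],
[0.0, 0.1, 0.01, 0.0, 0.0, 0.0],
[0.0, 0.1, 0.01, 0.0, 0.0, 0.0]]
```

View pics/t6.png

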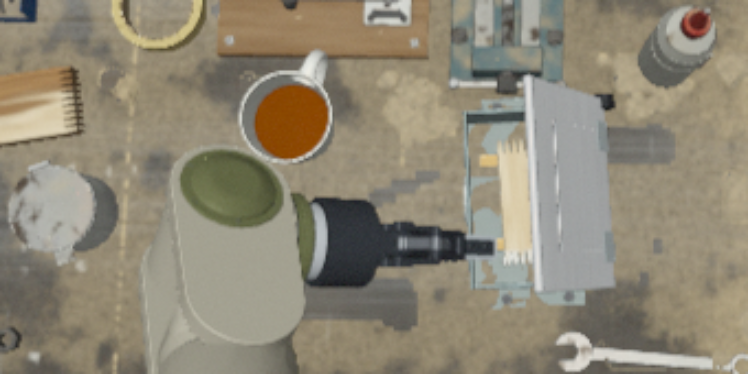

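Top view: the fingertip at (490,245) is over the box's left wall, and the lid (1.04 rad) is coming down from the right with its lip at u≈535. The finger is at catch height, so I wait half a second and then sink slowly.

>>> {"method": "jog_arm", "body": {
  "plan": [
    [[0, 0, 0, 0, 0, 0], [0, 0, 0, 0, 0, 0], [0, 0, 0, 0, 0, 0], [0, 0, 0, 0, 0, 0], [0, 0.05, 0, 0, 0, 0], [0, 0.1, 0, 0, 0, 0], [0, 0.1, 0, 0, 0, 0], [0, 0.1, 0, 0, 0, 0], [0, 0.1, 0, 0, 0, 0]]
  ]
}}

```text
time_s: 11.0
position: [0.4857, 0.0482, 0.1199]
tool_rot: [[-1.0, -0.003, -0.004], [0.002, 0.502, -0.865], [0.005, -0.865, -0.502]]
ft_force: [-0.3, 0.5, -0.2]
grip_width: -0.0002
```

Run:
```python
from h import *
s=env.observe(); p=s['position'];R=s['tool_rot']; print(s['time_s'],p.round(4),'tip',(p-OFF*R[:,2]).round(4),R[:,2].round(3),s['ft_force'].round(1))
im,d,W=lidang('top'); cv2.imwrite('pics/t7.png',cv2.resize(im[150:320,60:400,::-1],None,fx=2.2,fy=2.2))
```

```text
11.0 [0.4857 0.0482 0.1199] tip [0.4859 0.0846 0.1409] [-0.004 -0.865 -0.502] [-0.3  0.5 -0.2]
top lid 0.81 4333 angle 0.5704458012891771 0.0013860193850821813
```

View pics/t7.png

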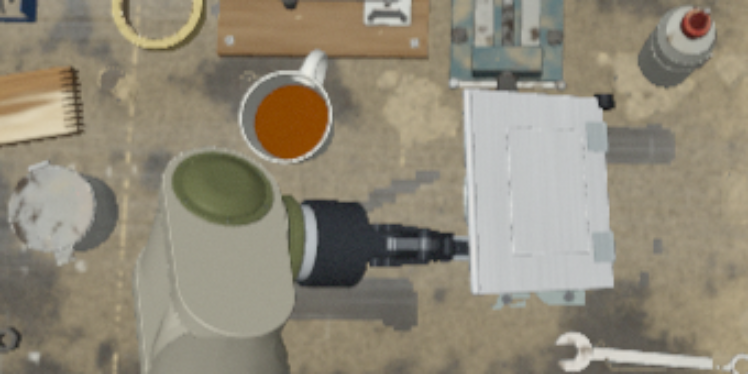

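Top view: the lid covers the box, with the finger at (465,245) under its lip; it measures 0.57 rad, right at the finger's surface. I hold briefly and check for contact.

>>> {"method": "jog_arm", "body": {
  "plan": [
    [[0, 0, 0, 0, 0, 0], [0, 0, 0, 0, 0, 0], [0, 0.03, 0, 0, 0, 0], [0, 0.03, 0, 0, 0, 0]]
  ]
}}

```text
time_s: 11.5
position: [0.4857, 0.0492, 0.1183]
tool_rot: [[-1.0, -0.003, -0.004], [0.002, 0.501, -0.865], [0.004, -0.865, -0.501]]
ft_force: [-1.3, 1.3, -1.0]
grip_width: 0.0001
```

Run:
```python
from h import *
s=env.observe(); p=s['position'];R=s['tool_rot']; print(s['time_s'],p.round(4),'tip',(p-OFF*R[:,2]).round(4),R[:,2].round(3),s['ft_force'].round(1))
lidang('top'); lidang('top'); s=env.observe(); print(s['time_s'],s['ft_force'].round(1))
R6=Rt(60); hy=-.0432; w=[]
for th,n in [(.5,3),(.4,4),(.3,5),(.2,6),(.12,5),(.06,4)]:
    w.append((tipT([.485,hy+.165*np.cos(th)-.012,.075+.165*np.sin(th)-.0245],R6),R6,n)); print(th,w[-1][0])
plan(w)
```

```text
11.5 [0.4857 0.0492 0.1183] tip [0.4858 0.0855 0.1393] [-0.004 -0.865 -0.501] [-1.3  1.3 -1. ]
top lid 0.96 4559 angle 0.5591674232991051 0.0013532008626179499
top lid 0.64 4208 angle 0.5586416464104751 0.0013558357195431066
11.7 [-0.6  0.3 -0.6]
0.5 [0.485      0.05322806 0.10860521]
0.4 [0.485      0.060402   0.09375403]
0.3 [0.485      0.06605745 0.07826083]
0.2 [0.485      0.07013792 0.06228044]
0.12 [0.485      0.07224036 0.04925251]
0.06 [0.485      0.07313002 0.03939406]
max 0.1
[[0.01, 0.09, 0.01, 0.0, -0.01, 0.01],
[0.01, 0.09, 0.01, 0.0, -0.01, 0.01],
[0.01, 0.09, 0.01, 0.0, -0.01, 0.01],
[0.0, 0.1, 0.01, 0.0, 0.0, 0.0],
[0.0, 0.1, 0.01, 0.0, 0.0, 0.0],
[0.0, 0.1, 0.01, 0.0, 0.0, 0.0],
[0.0, 0.1, 0.01, 0.0, 0.0, 0.0],
[0.0, 0.08, 0.01, 0.0, 0.0, 0.0],
[0.0, 0.08, 0.01, 0.0, 0.0, 0.0],
[0.0, 0.08, 0.01, 0.0, 0.0, 0.0],
[0.0, 0.08, 0.01, 0.0, 0.0, 0.0],
[0.0, 0.08, 0.01, 0.0, 0.0, 0.0],
[0.0, 0.07, 0.02, 0.0, 0.0, 0.0],
[0.0, 0.07, 0.02, 0.0, 0.0, 0.0],
[0.0, 0.07, 0.02, 0.0, 0.0, 0.0],
[0.0, 0.07, 0.02, 0.0, 0.0, 0.0],
[0.0, 0.07, 0.02, 0.0, 0.0, 0.0],
[0.0, 0.07, 0.02, 0.0, 0.0, 0.0],
[0.0, 0.06, 0.02, 0.0, 0.0, 0.0],
[0.0, 0.06, 0.02, 0.0, 0.0, 0.0],
[0.0, 0.06, 0.02, 0.0, 0.0, 0.0],
[0.0, 0.06, 0.02, 0.0, 0.0, 0.0],
[0.0, 0.06, 0.02, 0.0, 0.0, 0.0],
[0.0, 0.06, 0.03, 0.0, 0.0, 0.0],
[0.0, 0.06, 0.03, 0.0, 0.0, 0.0],
[0.0, 0.06, 0.03, 0.0, 0.0, 0.0],
[0.0, 0.06, 0.03, 0.0, 0.0, 0.0]]
```

The lid is caught and held still at 0.559 rad. There's plenty of time, so I lower it slowly.

>>> {"method": "jog_arm", "body": {
  "plan": [
    [[0, 0.08, 0.01, 0, 0, 0], [0, 0.08, 0.01, 0, 0, 0], [0, 0.08, 0.01, 0, 0, 0], [0, 0.08, 0.01, 0, 0, 0], [0, 0.08, 0.01, 0, 0, 0], [0, 0.08, 0.01, 0, 0, 0], [0, 0.08, 0.01, 0, 0, 0], [0, 0.08, 0.01, 0, 0, 0], [0, 0.08, 0.01, 0, 0, 0], [0, 0.08, 0.01, 0, 0, 0]]
  ]
}}

```text
time_s: 12.7
position: [0.4855, 0.0618, 0.0883]
tool_rot: [[-1.0, -0.003, -0.004], [0.002, 0.501, -0.865], [0.005, -0.865, -0.501]]
ft_force: [-1.2, 0.6, -0.7]
grip_width: 0.0001
```

```bash
cat > low.py <<'E'
from h import *
import sys
s=env.observe(); p=s['position'];R=s['tool_rot']; print(s['time_s'],p.round(4),'tip',(p-OFF*R[:,2]).round(4),R[:,2].round(3),s['ft_force'].round(1))
im,d,W=lidang('top'); cv2.imwrite('pics/t%d.png'%int(s['time_s']*10),cv2.resize(im[150:320,60:400,::-1],None,fx=2.2,fy=2.2))
R6=Rt(60); hy=-.0432; w=[]
for th,n in eval(sys.argv[1]):
    w.append((tipT([.485,hy+.165*np.cos(th)-.012,.075+.165*np.sin(th)-.0245],R6),R6,n))
plan(w)
E
python3 low.py "[(.2,8),(.12,5),(.06,5)]"
```

```text
12.7 [0.4855 0.0618 0.0883] tip [0.4857 0.0981 0.1093] [-0.004 -0.865 -0.501] [-1.2  0.6 -0.7]
top lid 0.64 4754 angle 0.3583296444573909 0.001435924270280644
max 0.08
[[0.0, 0.08, 0.02, 0.0, 0.0, 0.0],
[0.0, 0.08, 0.02, 0.0, 0.0, 0.0],
[0.0, 0.08, 0.02, 0.0, 0.0, 0.0],
[0.0, 0.08, 0.02, 0.0, 0.0, 0.0],
[0.0, 0.08, 0.02, 0.0, 0.0, 0.0],
[0.0, 0.08, 0.02, 0.0, 0.0, 0.0],
[0.0, 0.08, 0.02, 0.0, 0.0, 0.0],
[0.0, 0.08, 0.02, 0.0, 0.0, 0.0],
[0.0, 0.06, 0.02, 0.0, 0.0, 0.0],
[0.0, 0.06, 0.02, 0.0, 0.0, 0.0],
[0.0, 0.06, 0.02, 0.0, 0.0, 0.0],
[0.0, 0.06, 0.02, 0.0, 0.0, 0.0],
[0.0, 0.06, 0.02, 0.0, 0.0, 0.0],
[0.0, 0.04, 0.02, 0.0, 0.0, 0.0],
[0.0, 0.04, 0.02, 0.0, 0.0, 0.0],
[0.0, 0.04, 0.02, 0.0, 0.0, 0.0],
[0.0, 0.04, 0.02, 0.0, 0.0, 0.0],
[0.0, 0.04, 0.02, 0.0, 0.0, 0.0]]
```

>>> {"method": "jog_arm", "body": {
  "plan": [
    [[0, 0.08, 0.02, 0, 0, 0], [0, 0.08, 0.02, 0, 0, 0], [0, 0.08, 0.02, 0, 0, 0], [0, 0.08, 0.02, 0, 0, 0], [0, 0.08, 0.02, 0, 0, 0], [0, 0.08, 0.02, 0, 0, 0], [0, 0.08, 0.02, 0, 0, 0], [0, 0, 0, 0, 0, 0]]
  ]
}}

```text
time_s: 13.6
position: [0.4855, 0.0682, 0.0659]
tool_rot: [[-1.0, -0.004, -0.004], [0.001, 0.501, -0.865], [0.005, -0.865, -0.501]]
ft_force: [-0.8, -0.3, -1.1]
grip_width: 0.0003
```

```bash
python3 low.py "[(.12,7),(.06,5)]"; ls pics
```

```text
13.6 [0.4855 0.0682 0.0659] tip [0.4856 0.1045 0.087 ] [-0.004 -0.865 -0.501] [-0.8 -0.3 -1.1]
top lid 0.92 4436 angle 0.21346386930372807 0.0014696201926391141
max 0.06
[[0.0, 0.06, 0.02, 0.0, 0.0, 0.0],
[0.0, 0.06, 0.02, 0.0, 0.0, 0.0],
[0.0, 0.06, 0.02, 0.0, 0.0, 0.0],
[0.0, 0.06, 0.02, 0.0, 0.0, 0.0],
[0.0, 0.06, 0.02, 0.0, 0.0, 0.0],
[0.0, 0.06, 0.02, 0.0, 0.0, 0.0],
[0.0, 0.06, 0.02, 0.0, 0.0, 0.0],
[0.0, 0.04, 0.02, 0.0, 0.0, 0.0],
[0.0, 0.04, 0.02, 0.0, 0.0, 0.0],
[0.0, 0.04, 0.02, 0.0, 0.0, 0.0],
[0.0, 0.04, 0.02, 0.0, 0.0, 0.0],
[0.0, 0.04, 0.02, 0.0, 0.0, 0.0]]
s1.png
s4.png
s5.png
scene0.npy
scene0.png
t1.png
t127.png
t136.png
t2.png
t3.png
t6.png
t7.png
top0.npy
top0.png
w1.png
w2.png
z1.png
```

>>> {"method": "jog_arm", "body": {
  "plan": [
    [[0, 0.06, 0.01, 0, 0, 0], [0, 0.06, 0.01, 0, 0, 0], [0, 0.06, 0.01, 0, 0, 0], [0, 0.06, 0.01, 0, 0, 0], [0, 0.06, 0.01, 0, 0, 0], [0, 0.06, 0.01, 0, 0, 0], [0, 0.06, 0.01, 0, 0, 0], [0, 0, 0, 0, 0, 0]]
  ]
}}

```text
time_s: 14.5
position: [0.4855, 0.0743, 0.0501]
tool_rot: [[-1.0, -0.003, -0.004], [0.001, 0.502, -0.865], [0.005, -0.865, -0.502]]
ft_force: [0.1, 0.0, -1.6]
grip_width: 0.0
```

```bash
python3 low.py "[(.06,6)]"
```

```text
14.5 [0.4855 0.0743 0.0501] tip [0.4856 0.1106 0.0711] [-0.004 -0.865 -0.502] [ 0.1  0.  -1.6]
top lid 0.95 4814 angle 0.10302350812691707 0.0014540095730678905
max 0.04
[[0.0, 0.04, 0.03, 0.0, 0.0, 0.0],
[0.0, 0.04, 0.03, 0.0, 0.0, 0.0],
[0.0, 0.04, 0.03, 0.0, 0.0, 0.0],
[0.0, 0.04, 0.03, 0.0, 0.0, 0.0],
[0.0, 0.04, 0.03, 0.0, 0.0, 0.0],
[0.0, 0.04, 0.03, 0.0, 0.0, 0.0]]
```

View pics/t136.png

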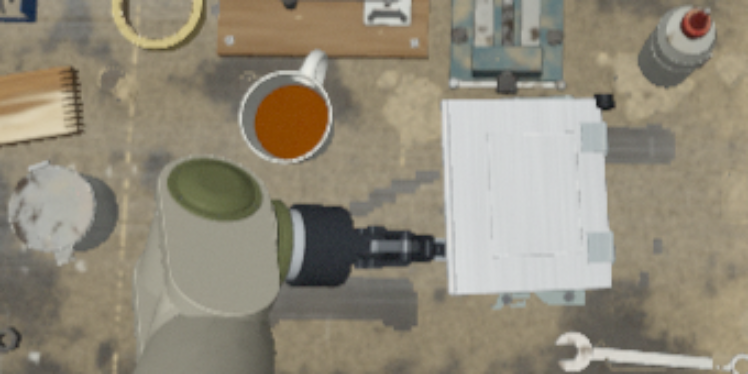

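Top view: the lid is nearly level on the finger at (445,250). I lower straight down until it rests on the box.

>>> {"method": "jog_arm", "body": {
  "plan": [
    [[0, 0.04, 0.02, 0, 0, 0], [0, 0.04, 0.02, 0, 0, 0], [0, 0.04, 0.02, 0, 0, 0], [0, 0.04, 0.02, 0, 0, 0], [0, 0.04, 0.02, 0, 0, 0], [0, 0.04, 0.02, 0, 0, 0], [0, 0.04, 0.02, 0, 0, 0], [0, 0.04, 0.02, 0, 0, 0], [0, 0.04, 0.02, 0, 0, 0], [0, 0.04, 0.02, 0, 0, 0]]
  ]
}}

```text
time_s: 15.6
position: [0.4854, 0.0751, 0.0325]
tool_rot: [[-1.0, -0.003, -0.004], [0.002, 0.501, -0.865], [0.004, -0.865, -0.501]]
ft_force: [-0.9, -0.9, -1.0]
grip_width: 0.0001
```

```bash
python3 low.py "[(.0,1)]"
python3 - <<'E'
from h import *
R6=Rt(60)
plan([(tipT([.485,.15,.06],R6),R6,3),(tipT([.48,.21,.2],R6),R6,5),(tipT([.42,.3,.26],R6),R6,4)])
E
```

```text
15.6 [0.4854 0.0751 0.0325] tip [0.4856 0.1115 0.0536] [-0.004 -0.865 -0.501] [-0.9 -0.9 -1. ]
top lid 0.66 4425 angle 3.1384630706283962 0.001493618031418336
max 0.07
[[0.01, 0.05, 0.07, 0.01, -0.03, 0.02]]
max 0.67
[[0.0, 0.11, -0.31, 0.0, -0.01, 0.01],
[0.0, 0.11, -0.31, 0.0, -0.01, 0.01],
[0.0, 0.11, -0.31, 0.0, -0.01, 0.01],
[0.03, -0.46, -0.61, 0.0, 0.0, 0.0],
[0.03, -0.46, -0.61, 0.0, 0.0, 0.0],
[0.03, -0.46, -0.61, 0.0, 0.0, 0.0],
[0.03, -0.46, -0.61, 0.0, 0.0, 0.0],
[0.03, -0.46, -0.61, 0.0, 0.0, 0.0],
[0.38, -0.04, -0.67, 0.0, 0.0, 0.0],
[0.38, -0.04, -0.67, 0.0, 0.0, 0.0],
[0.38, -0.04, -0.67, 0.0, 0.0, 0.0],
[0.38, -0.04, -0.67, 0.0, 0.0, 0.0]]
```

The lid is shut (about 0 rad). I retreat to the left and then up.

>>> {"method": "jog_arm", "body": {
  "plan": [
    [[0, 0.15, -0.28, 0, 0, 0], [0, 0.15, -0.28, 0, 0, 0], [0, 0.15, -0.28, 0, 0, 0], [0, -0.46, -0.61, 0, 0, 0], [0, -0.46, -0.61, 0, 0, 0], [0, -0.46, -0.61, 0, 0, 0], [0, -0.46, -0.61, 0, 0, 0], [0, -0.46, -0.61, 0, 0, 0], [0, 0, 0, 0, 0, 0], [0, 0, 0, 0, 0, 0]]
  ]
}}

```text
time_s: 16.7
position: [0.486, 0.1737, 0.1746]
tool_rot: [[-1.0, -0.003, -0.002], [0.001, 0.502, -0.865], [0.004, -0.865, -0.502]]
ft_force: [0.5, 0.0, -0.0]
grip_width: -0.0003
```

Run:
```python
from h import *
s=env.observe(); print(s['time_s'],s['position'].round(3),s['ft_force'].round(1),abs(s['qvel']).max())
for n in ['top','scene']:
    im,d,W=lidang(n); cv2.imwrite(f'pics/{n}9.png',im[...,::-1])
    for q in ['wedge_mid','bottle_mid','mug_mid']:
        for r in spotter.trace(n,q)[:1]:
            m=r['pixels']&(d>0); print(n,q,round(r['score'],2),np.round(r['rect']),np.median(W[m],axis=0).round(3))
```

```text
16.7 [0.486 0.174 0.175] [ 0.5  0.  -0. ] 1.9348875842626747Traceback (most recent call last):
  File "<stdin>", line 4, in <module>
  File "h.py", line 32, in lidang
    m=cv2.erode((r[0]['pixels']&(d>0)).astype(np.uint8),np.ones((5,5)))>0; P=W[m]
                 ~^^^
IndexError: list index out of range
```

Run:
```python
from h import *
for n in ['top','scene']:
    im,d=vision.get_image(n); W=cloud(n,d); cv2.imwrite(f'pics/{n}9.png',im[...,::-1])
    M=(d>0)&(W[...,0]>.47)&(W[...,0]<.61)&(W[...,1]>-.03)&(W[...,1]<.11)&(W[...,2]<.12)
    A=np.c_[W[M][:,:2],np.ones(M.sum())]; c=np.linalg.lstsq(A,W[M][:,2],rcond=None)[0]; print('lid slopes x,y',c.round(4),'z med',np.median(W[M][:,2]))
    for q in ['wedge_mid','bottle_mid','mug_mid']:
        for r in spotter.trace(n,q)[:1]:
            m=r['pixels']&(d>0); print(n,q,round(r['score'],2),np.round(r['rect']),np.median(W[m],axis=0).round(3))
print(env.observe()['time_s'],abs(env.observe()['qvel']).max())
```

```text
lid slopes x,y [ 0.0059 -0.0032  0.0775] z med 0.08057598561804695
top wedge_mid 0.68 [206. 253. 231. 263.] [0.502 0.215 0.007]
top bottle_mid 0.74 [349. 154. 386. 188.] [ 0.691 -0.105  0.128]
top mug_mid 0.8 [172. 172. 210. 219.] [0.627 0.282 0.058]
lid slopes x,y [ 0.0038 -0.0328  0.0789] z med 0.0802729994268471
scene bottle_mid 0.97 [279. 105. 308. 186.] [ 0.686 -0.096  0.1  ]
scene mug_mid 0.61 [184. 264. 194. 270.] [0.67  0.261 0.085]
17.2 0.14718706438739165
```

View pics/top9.png

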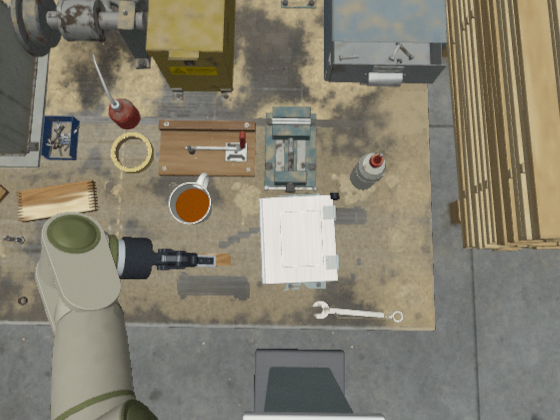

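Top view: the lid is shut and the hand is clear on the left. The wedge is partly hidden by the hand, but its end is at the same (231,260). The scene camera's lid slope disagrees, probably because the arm gets in the way, so I'll look there and at the wedge once the hand is higher.

>>> {"method": "jog_arm", "body": {
  "plan": [
    [[0.5, -0.4, -0.7, 0, 0, 0], [0.5, -0.4, -0.7, 0, 0, 0], [0.5, -0.4, -0.7, 0, 0, 0], [0.5, -0.4, -0.7, 0, 0, 0], [0.5, -0.4, -0.7, 0, 0, 0], [0, 0, 0, 0, 0, 0], [0, 0, 0, 0, 0, 0], [0, 0, 0, 0, 0, 0]]
  ]
}}

```text
time_s: 18.0
position: [0.3873, 0.2534, 0.3136]
tool_rot: [[-1.0, -0.004, -0.005], [0.002, 0.5, -0.866], [0.006, -0.866, -0.5]]
ft_force: [0.9, 0.4, -0.1]
grip_width: 0.0002
```

Run:
```python
from h import *
s=env.observe(); print(s['time_s'],s['position'].round(3),s['ft_force'].round(1))
for n in ['top','scene']:
    im,d=vision.get_image(n); W=cloud(n,d); cv2.imwrite(f'pics/{n}10.png',im[...,::-1])
    for y in [-.03,0,.03,.06,.09,.11]:
        M=(d>0)&(W[...,0]>.47)&(W[...,0]<.61)&(abs(W[...,1]-y)<.006)&(W[...,2]<.12); print(n,y,M.sum(),np.percentile(W[M][:,2],[5,50,95]).round(4))
    r=spotter.trace(n,'wedge_mid')[:1]
    for r in r:
        m=r['pixels']&(d>0); print(n,round(r['score'],2),np.round(r['rect']),np.median(W[m],axis=0).round(3))
```

```text
18.0 [0.387 0.253 0.314] [ 0.9  0.4 -0.1]
top -0.03 323 [0.0769 0.0799 0.0831]
top 0 338 [0.0778 0.0812 0.084 ]
top 0.03 365 [0.0777 0.081  0.0842]
top 0.06 341 [0.078  0.0811 0.0839]
top 0.09 346 [0.0768 0.0798 0.0828]
top 0.11 355 [0.0765 0.0797 0.0827]
top 0.93 [186. 250. 231. 264.] [0.5   0.245 0.012]
scene -0.03 297 [0.0778 0.08   0.082 ]
scene 0 315 [0.0785 0.0806 0.0826]
scene 0.03 342 [0.0781 0.0807 0.0827]
scene 0.06 353 [0.0786 0.0807 0.0828]
scene 0.09 382 [0.0775 0.0794 0.0813]
scene 0.11 666 [0.003  0.0783 0.0809]
```

View pics/scene10.png

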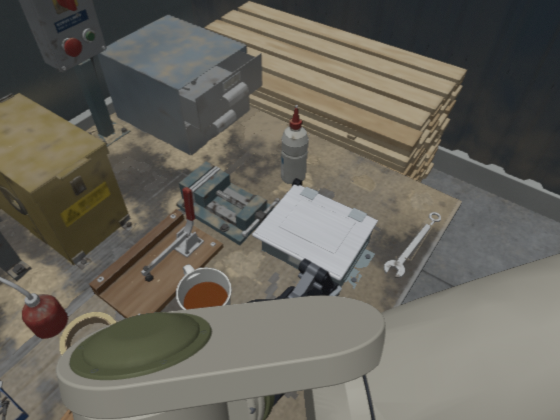

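View pics/top10.png

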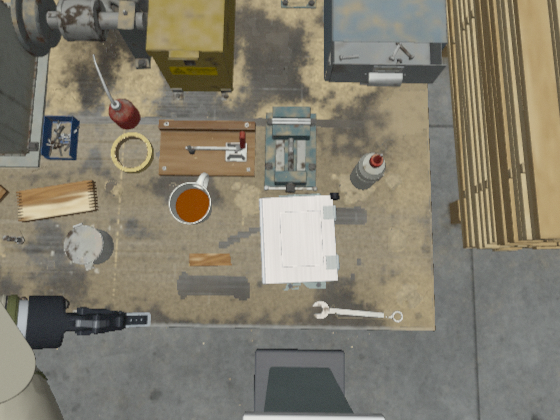

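Both cameras now show the lid level, with its top at 0.080 m throughout. The wedge (0.500, 0.245), mug and bottle are where they started, and the arm is clear of everything. I'm handing in.

```bash
python3 -c "
from rig import close_job
print(close_job())"
```

```text
the job is handed in; nothing more can be done
None
```

The lid is shut and the job is handed in; no verdict is reported.

**What I did**
- I pushed the lid over from behind with the closed fingers (about 2 N). It passed its balance point and measured 1.43 rad when I stopped pushing.
- I then swung over to the left side and caught the lip on a finger at about 0.57 rad. It held still there at 0.559 rad.
- I lowered it at about 0.2 rad/s or slower until it rested on the box, then retreated. The arm was clear at about 18 s of the 48 s allowed.

**Last checks**
- **Lid:** both cameras show it level, with its top at 80 mm all the way across.
- **Wedge, mug and bottle:** they appear unmoved. The wedge and mug readings match the start to within about 2 mm. The bottle is only checked by its place in the pictures, which agrees to within a few pixels.
- **Sample:** it is hidden under the lid, so I could not check it at the end. Nothing touched it at any point.

**What disagreed**
- **Fingertip position:** all three cameras put the real fingertip about 42 mm behind the reported TCP. I planned with that offset, and the lid's contact height matched it.
- **Contact force:** while bearing the lid, the wrist sensor showed only about 1 N, close to its noise. The evidence for the catch is therefore the lid standing still on the finger.
- **Lid slope:** one reading from the scene camera was off because the arm blocked the view, and it cleared once the arm moved away.

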